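# Clear the hammer off the punch case, shut it and hasp it

### The arm

A 6-joint arm with a two-finger parallel gripper is mounted at the origin on a cart in front of the work surface, level with it; the furniture and walls round the work are solid. World frame = base frame: x ahead of the robot, y to its left, z up, the work surface at z = 0. Lengths are in m, angles in rad, forces in N, time in s.
With the tool pointing down it reaches from about 0.35 to 0.975 m from the base axis. Payload 4.9 kg.
Tool frame: the origin (TCP) lies midway between the tips of the shut fingers; the grasp point (between the pads) lies manip.tcp_to_grasp behind it (manip.tcp_to_grasp is the distance from the TCP to the grasp point, in m); z points along the fingers, y is the line along which they close (so a half turn about z gives the same grasp; the last joint's range is limited). The gripper opens to 85 mm and grips with 20 to 120 N. Pads are 22 mm wide; open, the fingers measure 114 mm over their backs; the gripper's body (76 mm by 85 mm) begins 54 mm behind the grasp point. The pads swing forward as they close: fully open they stand 13 mm farther back than shut.
Start: joints at [1.088, 0.053, 1.613, -0, 1.476, -0.119], TCP at [0.222, 0.584, 0.231] pointing down, gripper open.
Joint ranges: [-3.01, 3.01], [-1.01, 2.22], [0.06, 2.58], [-1.02, 4.17], [0.09, 2.62], [-3.14, 3.14]. Speed limits (rad/s): [2.57, 2.57, 3.14, 3.14, 3.14, 3.14].

### API

Orientations are given as a unit quaternion [w, x, y, z].
In Python, from plant import manip, grab_frame, calibration, job_done gives the robot as it stands.
- The arm moves only by the tool send_rows, never from a script. Its argument "rows" is a list of rows, each an object of numbers: "x", "y", "z": the shift along the tool's x, y, z normalised to -1 to 1, where 1 is 15 cm; "wx", "wy", "wz": the turn, a rotation vector about the tool's x, y, z normalised to -1 to 1, where 1 is pi/4 rad; "hand": the opening, from -1 (shut) to 1 (fully open). In form: [{"x": .., "y": .., "z": .., "wx": .., "wy": .., "wz": .., "hand": ..}, ...]. A call has exactly 10 rows; each row shifts and turns the commanded pose from where the row before left it, along the tool's axes as they then stand; what a row does not reach is not made up. A row lasts 1/12 s, in which the tool goes at most 41.7 mm and 7.16 degrees, less where a joint would pass 70% of its speed; a pose out of reach is approached as far as the arm can. A call with a number of a shift or a turn outside -1 to 1 is refused whole. A call with a gripper value outside its range is refused whole. The fingers move at their own pace and stop on an object; the grip force is fixed at half the most. Time passes only in rows, so rows that do not move let the fingers close, or fill a call up. It gives the time, the measured TCP pose, the force, the opening and the grip force at its end, in the units of the state.
- manip.state(): the state, without advancing time (a new reading comes with each control period).
- grab_frame(name): name is "side" or "top" or "wrist"; returns the picture (400x640x3 uint8, blue, green, red); there is no depth.
- calibration(name): a dict with "camera_matrix" (3x3 intrinsics, pixels), "R" (3x3) and "t" (3): a world point X has camera coordinates R X + t. Camera axes: x right, y down, z forward; pixel columns grow to the right and rows downward; lengths in m; the calibration is good to about 2 mm. A picture is of the moment at which its call begins: read the wrist's pose just before it. calibration takes no time and is no camera call; for the wrist camera it gives the pose at the moment of the call.
- job_done(): hands the job in; it is judged then, once.
The state is a dict: "time": time; "joint_pos": joint angles; "joint_vel": joint speeds; "joint_efforts": joint torques, N m; "tool_pos": TCP position; "tool_rot": TCP orientation; "contact_force": force on the tool from outside, world axes, zero at the start; "ft_torque": the same for the moment, N m; "gripper_width": opening from 0.0 (shut) to 1.0 (fully open); "grasp_force": force on a finger pad.
Only numpy, scipy, OpenCV 4.12 (cv2) and the standard library are available. Lean on these libraries where they do the work, as an engineer would, in place of code of your own. Each camera call takes 0.05 s, during which the arm holds its last target. There are 200 camera calls.

### The job

The long hammer has been left lying across the open punch case. Lift it off and lay it flat on a free patch of the bench, without dropping it; then shut the lid fully, and after that swing the hasp on the lid's front edge down over the staple until it lies flat against the front of the case. Leave the other things on the bench where they are.

Things in the scene. Friction and masses are not known exactly. Their poses are not given: they have to be found in the camera images.
- case: Light plywood punch case fixed to the bench: open-topped box 150 deep (x) x 210 wide (y) x 70 high, walls 8, punches inside. Origin: centre of its underside, at bench level; its own -x is its front (roughly towards the robot). A wire staple 10 wide stands 12 out of the middle of the front, 54 above the bench. Bench right of it is free from world x 0.36 to 0.62, y -0.25 to -0.42 m (ends at -0.47).
- lid (a joint): Lid, a plywood panel 150 x 210 x 12 hinged along the case's rear upper edge (axis along y). 0 = shut on the rim, grows as it opens; 1.57 = upright; stop 1.9. A stiff hinge holds it where it is left; about 2 to 5 N near its free edge moves it. No handle: push it over from behind, near a corner, clear of the hasp, then press it down.
- lid_hinge (a point): Middle of the lid's hinge line: 75 behind the case's centre, 70 above the bench, at the level of the lid's underside.
- lid_edge (a point): Middle of the free (front) edge of the lid, on its outer face, i.e. 150 from the hinge line and 12 outside the lid's underside.
- hasp (a joint): Steel hasp, a slotted strap 36 wide, 3 thick, on a pin along y at the middle of the lid's front edge. 0 = square to the lid: with the lid shut it hangs flat on the case's front, staple through its slot. Grows swinging outwards and up; lid shut, 1.57 = straight out to the front; stop 2.4. A stiff pin holds it where it is left; some 1.5 N at its end moves it.
- hasp_pin (a point): Centre of the hasp's pin, 6 in front of the lid's front edge, 6 outside the lid's underside; with the lid shut 76 above the bench.
- hasp_lip (a point): Centre line of the rolled lip (a 14 thick, 36 long round roll along y) at the hasp's end, 40 from the pin along the strap and 6.5 out on the strap's outer side. The lip stands farther out than the staple when the hasp is shut, so a finger pushing the lip does not meet the staple.
- hammer: Long chasing hammer, 246 long, 0.27 kg, lying across the case's mouth at the start. Origin: middle of its length, underside; y runs along the wooden handle, head (92 wide, 24 thick) at the -y end (-123 to -99 mm), z up. Handle at most 25 wide; grip it across x, 20 to 50 from the origin towards the head, 15 to 22 above the origin.
- short_punch: Steel punch, 89 long (its y), 11 wide, 6 high; bystander, lies in front on the left. Origin: middle, underside.
- tin: Round tin, 49 wide, 22 high; bystander. Origin: centre of underside.
- carton: Small carton, 41 x 69 (its y) x 28 high; bystander, lies to the right and rear. Origin: centre of underside.
- marker: Marker pen, 141 long (its y), 12 thick; bystander, lies in front of the case. Origin: middle, underside.
- flat_punch: Flat steel punch, 109 long (its y), 14 wide, 7 high; bystander, lies near the right-hand end of the bench. Origin: middle, underside.

How it is judged:
On the way, in this order (a step that is already met when the one before it is completed fails the run):
1. the long hammer lies released on the bench, off the case, while the lid is still open (height (world z) of hammer below 0.035 m and linear speed of hammer below 0.03 m/s and (angle between hammer's own z axis and vertical below 0.2 rad or angle between hammer's own z axis and vertical above 2.94 rad) and contact force between hammer and case below 0.05 N and contact force between hammer and the fingers below 0.05 N and contact force between hammer and short_punch below 0.05 N and contact force between hammer and tin below 0.05 N and contact force between hammer and carton below 0.05 N and contact force between hammer and marker below 0.05 N and contact force between hammer and flat_punch below 0.05 N and value of joint lid above 0.5 rad), for 0.2 s.
2. the lid is shut (value of joint lid below 0.05 rad), for 0.2 s.
3. the hasp is swung home over the staple (value of joint lid below 0.05 rad and value of joint hasp below 0.12 rad), for 0.2 s.
At the end, for the whole second after the job is handed in: The long hammer lies flat on the bench (within 0.2 rad, origin less than 35 mm above the bench), at rest, touching neither the case, the fingers nor any bystander; the lid is shut (under 0.05 rad) and the hasp lies against the front over the staple (under 0.12 rad) (all of step 3 and height (world z) of hammer below 0.035 m and linear speed of hammer below 0.03 m/s and (angle between hammer's own z axis and vertical below 0.2 rad or angle between hammer's own z axis and vertical above 2.94 rad) and contact force between hammer and case below 0.05 N and contact force between hammer and the fingers below 0.05 N and contact force between hammer and short_punch below 0.05 N and contact force between hammer and tin below 0.05 N and contact force between hammer and carton below 0.05 N and contact force between hammer and marker below 0.05 N and contact force between hammer and flat_punch below 0.05 N).
It fails at once if the long hammer falls (faster than 0.8 m/s while not held) (linear speed of hammer above 0.8 m/s and contact force between hammer and the fingers below 0.05 N).
It fails at once if a bystander is moved by more than 30 mm (distance of any of short_punch, tin, carton, marker, flat_punch from where it was at the start of the episode above 0.03 m).
It also fails if it takes over 69 s, if anything falls off the work surface, if the arm or the gripper's body presses on something with over 40 N, if the wrist force passes 120 N, or if a joint passes its speed limit or range.

## Working session

There is one attempt and no reset: what is moved stays moved. The work goes in short steps, Python scripts to look and compute and a tool call to move; the robot and the scene stay as the last step left them, time stands still between calls to the robot, and variables do not carry over. Pictures are saved under pics/ and viewed, at most 10 in all, crops included, and the job is handed in when it is done.

Besides the shell and the picture viewer there is one more tool, called after ">>>" in YAML: its name, and indented under it one key for each argument. send_rows: Moves the arm, as the interface text tells. Scaled input: -1 to 1 covers 15 cm each way for a shift and pi/4 rad each way for a turn. Its arguments: {"type":"object","properties":{"rows":{"type":"array","items":{"type":"object","properties":{"x":{"type":"number","minimum":-1,"maximum":1},"y":{"type":"number","minimum":-1,"maximum":1},"z":{"type":"number","minimum":-1,"maximum":1},"wx":{"type":"number","minimum":-1,"maximum":1},"wy":{"type":"number","minimum":-1,"maximum":1},"wz":{"type":"number","minimum":-1,"maximum":1},"hand":{"type":"number"}}}}},"required":["rows"]}

```bash
mkdir -p pics; ls; python3 - <<'E'
from plant import manip, grab_frame, calibration
import cv2
print(manip.state(), manip.tcp_to_grasp)
for n in("top","side"):
    cv2.imwrite(f"pics/{n}0.png",grab_frame(n)); c=calibration(n); print(n,c)
E
```

```text
pics
{'time': 0.0, 'joint_pos': array([ 1.08799290e+00,  5.33378977e-02,  1.61426335e+00,  3.65491837e-06,
        1.47598369e+00, -1.18997139e-01]), 'joint_vel': array([ 0.00100997, -0.00060899,  0.00061375, -0.00032599,  0.00088516,
        0.00191486]), 'joint_efforts': array([ 4.52939057e-04, -3.93703830e+01, -3.70167160e+01, -7.23154767e-05,
        7.23327161e-03,  5.11179792e-06]), 'tool_pos': array([0.22211031, 0.58355468, 0.23009307]), 'tool_rot': array([-2.96974393e-04,  1.80901728e-01,  9.83500672e-01, -9.50847275e-04]), 'contact_force': array([-0.35078141, -0.39785941,  0.44425308]), 'ft_torque': array([ 0.03101307, -0.0048085 , -0.03472439]), 'grasp_force': 0.0, 'gripper_width': 0.9991324433849442} 0.0187
top {'camera_matrix': array([[518.3333642 ,   0.        , 316.69104643],
       [  0.        , 518.3333642 , 197.62993739],
       [  0.        ,   0.        ,   1.        ]]), 'R': array([[-0.02509165, -0.99938641, -0.02443802],
       [-0.994677  ,  0.02740237, -0.09933167],
       [ 0.09994039,  0.02181554, -0.99475424]]), 't': array([-0.04414266,  0.54031887,  1.52916992])}
side {'camera_matrix': array([[368.89325798,   0.        , 316.80602894],
       [  0.        , 368.89325798, 196.68940531],
       [  0.        ,   0.        ,   1.        ]]), 'R': array([[ 0.96969947, -0.24345451,  0.02031842],
       [-0.09198835, -0.44091128, -0.89282439],
       [ 0.22632075,  0.86390228, -0.44994641]]), 't': array([-0.53715834,  0.06768412,  1.00846796])}
```

View pics/top0.png

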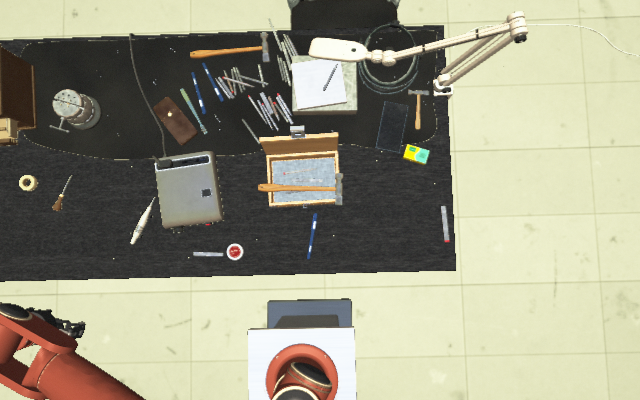

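View pics/side0.png

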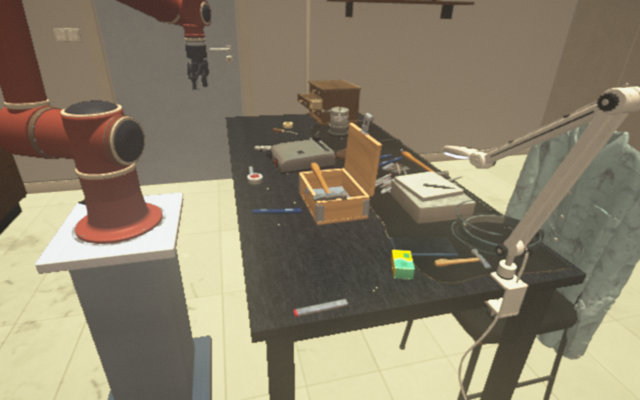

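Top view: the case is around (303,178), with the hammer across it and its head at (339,188). The lid is upright near row 140, and the hasp is at about (298,131). I'll zoom in for accurate measurement.

```bash
python3 - <<'E'
import cv2,numpy as np
a=cv2.imread("pics/top0.png")[120:220,245:355]; b=cv2.imread("pics/side0.png")[120:230,290:390]
f=lambda i,s:cv2.resize(i,None,fx=s,fy=s,interpolation=cv2.INTER_CUBIC)
a=f(a,4);b=f(b,3.5)
h=max(len(a),len(b)); o=np.zeros((h,a.shape[1]+b.shape[1],3),np.uint8); o[:len(a),:a.shape[1]]=a;o[:len(b),a.shape[1]:]=b
cv2.imwrite("pics/z0.png",o);print(o.shape)
E
```

```text
(400, 790, 3)
```

View pics/z0.png

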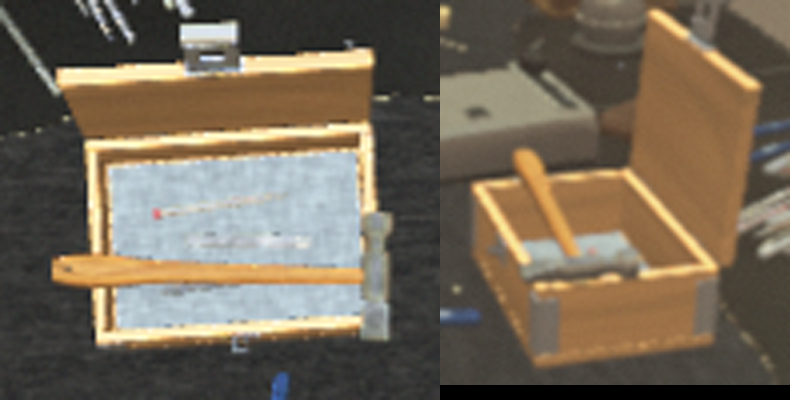

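```bash
cat > h.py <<'E'
import numpy as np
from plant import manip, grab_frame, calibration
def px2w(n,u,v,z,c=None):
    c=c or calibration(n);K,R,t=c["camera_matrix"],c["R"],c["t"]
    d=R.T@np.linalg.inv(K)@[u,v,1];o=-R.T@t
    return o+d*(z-o[2])/d[2]
def w2px(n,X):
    c=calibration(n);p=c["camera_matrix"]@(c["R"]@np.array(X)+c["t"]);return p[:2]/p[2]
E
python3 - <<'E'
from h import *
np.set_printoptions(precision=4,suppress=True)
z=lambda x,y:(245+(x-1.5)/4,120+(y-1.5)/4)
for n,p,h in [("frontL",(99,345),.07),("frontR?",(375,330),.07),("rearL",(88,143),.07),("rearR",(371,126),.07),("staple",(240,349),.054),
 ("lidL out",(57,71),.22),("lidR out",(373,51),.22),("lidL in",(60,87),.22),("lidR in",(373,67),.22),("hasp lip L",(181,30),.24),("hasp lip R",(238,28),.24),
 ("ham butt",(52,270),.085),("ham neck",(364,276),.085),("head rear",(378,213),.094),("head front",(377,338),.094)]:
    print(n,px2w("top",*z(*p),h))
for n,p in [("short",(208,254)),("tin",(235,252)),("carton",(416,154)),("marker1",(315,213)),("marker2",(308,258)),("flat",(445,224)),("fl1",(443,206)),("fl2",(447,242))]:print(n,px2w("top",*p,.01))
E
```

```text
frontL [0.5142 0.0794 0.07  ]
frontR? [ 0.5197 -0.1221  0.07  ]
rearL [0.6638 0.0851 0.07  ]
rearR [ 0.6703 -0.1236  0.07  ]
staple [ 0.5098 -0.0227  0.054 ]
lidL out [0.685  0.0874 0.22  ]
lidR out [ 0.6921 -0.1232  0.22  ]
lidL in [0.6741 0.0855 0.22  ]
lidR in [ 0.6813 -0.1229  0.22  ]
hasp lip L [0.7054 0.0027 0.24  ]
hasp lip R [ 0.7056 -0.0348  0.24  ]
ham butt [0.5684 0.111  0.085 ]
ham neck [ 0.5577 -0.115   0.085 ]
head rear [ 0.602  -0.1262  0.094 ]
head front [ 0.5117 -0.1229  0.094 ]
short [0.3789 0.274  0.01  ]
tin [0.3828 0.1923 0.01  ]
carton [ 0.6657 -0.3636  0.01  ]
marker1 [ 0.4941 -0.0517  0.01  ]
marker2 [ 0.3594 -0.0274  0.01  ]
flat [ 0.4506 -0.4408  0.01  ]
fl1 [ 0.5048 -0.4375  0.01  ]
fl2 [ 0.3967 -0.4441  0.01  ]
```

The zoom gives a case centre of about (0.592, -0.020) with yaw of about +0.033. The lid is at about 1.64 rad, the hasp is folded back, and the hammer origin is about (0.562, -0.014) with its head at -y. The sizes agree with the spec (149 mm deep, 209 mm wide, hammer 246 mm long). I'll turn the tool first.

>>> send_rows:
  rows:
    - {"wz":0.155,"hand":1}
    - {"wz":0.155,"hand":1}
    - {"wz":0.155,"hand":1}
    - {"wz":0.155,"hand":1}
    - {"wz":0.155,"hand":1}
    - {"wz":0.155,"hand":1}
    - {"wz":0.155,"hand":1}
    - {"wz":0.155,"hand":1}
    - {"wz":0.155,"hand":1}
    - {"wz":0.155,"hand":1}

```text
invalid input at $.rows[0]: expected keys x, y, z, wx, wy, wz, hand
```

```bash
cat >> h.py <<'E'
from scipy.spatial.transform import Rotation as Ro
def go(pos,yaw_x=None,n=1):
    """per-row values (n rows) towards TCP pos, tool down with tool x at world yaw yaw_x (translation first)"""
    s=manip.state();q=s["tool_rot"];R=Ro.from_quat([q[1],q[2],q[3],q[0]])
    d=R.inv().apply(np.array(pos)-s["tool_pos"])/.15/n
    print("t %.2f pos %s q %s F %s w %.3f g %.1f"%(s["time"],s["tool_pos"].round(4),q.round(4),s["contact_force"].round(1),s["gripper_width"],s["grasp_force"]))
    print("d/row",d.round(4))
    if yaw_x is not None:
        c,k=np.cos(yaw_x),np.sin(yaw_x)
        T=Ro.from_matrix(np.array([[c,k,0],[k,-c,0],[0,0,-1]]).astype(float))
        print("w total",((R.inv()*T).as_rotvec()/(np.pi/4)).round(3))
E
python3 -c "
from h import *
go((.5606,-.0486,.22),np.radians(87.3),18)"
```

```text
t 0.10 pos [0.2221 0.5836 0.2301] q [-3.000e-04  1.809e-01  9.835e-01 -9.000e-04] F [-0.2  0.  -0.3] w 1.005 g 0.0
d/row [-0.2005 -0.1742  0.004 ]
w total [-2.000e-03  1.000e-03  1.597e+00]
```

>>> send_rows:
  rows:
    - {"x":0,"y":0,"z":0,"wx":0,"wy":0,"wz":0.155,"hand":1}
    - {"x":0,"y":0,"z":0,"wx":0,"wy":0,"wz":0.155,"hand":1}
    - {"x":0,"y":0,"z":0,"wx":0,"wy":0,"wz":0.155,"hand":1}
    - {"x":0,"y":0,"z":0,"wx":0,"wy":0,"wz":0.155,"hand":1}
    - {"x":0,"y":0,"z":0,"wx":0,"wy":0,"wz":0.155,"hand":1}
    - {"x":0,"y":0,"z":0,"wx":0,"wy":0,"wz":0.155,"hand":1}
    - {"x":0,"y":0,"z":0,"wx":0,"wy":0,"wz":0.155,"hand":1}
    - {"x":0,"y":0,"z":0,"wx":0,"wy":0,"wz":0.155,"hand":1}
    - {"x":0,"y":0,"z":0,"wx":0,"wy":0,"wz":0.155,"hand":1}
    - {"x":0,"y":0,"z":0,"wx":0,"wy":0,"wz":0.047,"hand":1}

```text
time: 0.93
tool_pos: [0.2222, 0.5837, 0.2305]
tool_rot: [0.0, 0.682, 0.731, -0.001]
contact_force: [-0.3, 0.4, -0.3]
gripper_width: 0.997
grasp_force: 0.0
```

```bash
python3 -c "
from h import *
go((.5606,-.0486,.22),np.radians(87.3),18)"
```

```text
t 0.93 pos [0.2222 0.5837 0.2305] q [ 1.000e-04  6.820e-01  7.313e-01 -6.000e-04] F [-0.3  0.4 -0.3] w 0.997 g 0.0
d/row [-0.2424  0.1087  0.0041]
w total [-0.001  0.001  0.149]
```

>>> send_rows:
  rows:
    - {"x":-0.2424,"y":0.1087,"z":0,"wx":0,"wy":0,"wz":0,"hand":1}
    - {"x":-0.2424,"y":0.1087,"z":0,"wx":0,"wy":0,"wz":0,"hand":1}
    - {"x":-0.2424,"y":0.1087,"z":0,"wx":0,"wy":0,"wz":0,"hand":1}
    - {"x":-0.2424,"y":0.1087,"z":0,"wx":0,"wy":0,"wz":0,"hand":1}
    - {"x":-0.2424,"y":0.1087,"z":0,"wx":0,"wy":0,"wz":0,"hand":1}
    - {"x":-0.2424,"y":0.1087,"z":0,"wx":0,"wy":0,"wz":0,"hand":1}
    - {"x":-0.2424,"y":0.1087,"z":0,"wx":0,"wy":0,"wz":0,"hand":1}
    - {"x":-0.2424,"y":0.1087,"z":0,"wx":0,"wy":0,"wz":0,"hand":1}
    - {"x":-0.2424,"y":0.1087,"z":0,"wx":0,"wy":0,"wz":0,"hand":1}
    - {"x":-0.2424,"y":0.1087,"z":0,"wx":0,"wy":0,"wz":0,"hand":1}

```text
time: 1.77
tool_pos: [0.4122, 0.2317, 0.2309]
tool_rot: [-0.0, 0.68, 0.733, -0.0]
contact_force: [1.1, 0.2, -0.3]
gripper_width: 0.998
grasp_force: 0.0
```

>>> send_rows:
  rows:
    - {"x":-0.2424,"y":0.1087,"z":0,"wx":0,"wy":0,"wz":0,"hand":1}
    - {"x":-0.2424,"y":0.1087,"z":0,"wx":0,"wy":0,"wz":0,"hand":1}
    - {"x":-0.2424,"y":0.1087,"z":0,"wx":0,"wy":0,"wz":0,"hand":1}
    - {"x":-0.2424,"y":0.1087,"z":0,"wx":0,"wy":0,"wz":0,"hand":1}
    - {"x":-0.2424,"y":0.1087,"z":0,"wx":0,"wy":0,"wz":0,"hand":1}
    - {"x":-0.2424,"y":0.1087,"z":0,"wx":0,"wy":0,"wz":0,"hand":1}
    - {"x":-0.2424,"y":0.1087,"z":0,"wx":0,"wy":0,"wz":0,"hand":1}
    - {"x":-0.2424,"y":0.1087,"z":0,"wx":0,"wy":0,"wz":0,"hand":1}
    - {"x":0,"y":0,"z":0,"wx":0,"wy":0,"wz":0.152,"hand":1}
    - {"x":0,"y":0,"z":0,"wx":0,"wy":0,"wz":0,"hand":1}

```text
time: 2.6
tool_pos: [0.5639, -0.0486, 0.2303]
tool_rot: [-0.001, 0.725, 0.689, -0.0]
contact_force: [0.4, 0.3, -0.2]
gripper_width: 0.999
grasp_force: 0.0
```

```bash
python3 -c "
from h import *
import cv2
go((.5606,-.0486,.071),np.radians(87.3),8)
c=calibration('wrist');i=grab_frame('wrist')
cv2.imwrite('pics/w1.png',i)
for X in [(.5623,-.0136,.08),(.5606,-.0486,.088),(.557,-.1245,.08)]:
  print(w2px('wrist',X))"
```

```text
t 2.60 pos [ 0.5639 -0.0486  0.2303] q [-8.000e-04  7.247e-01  6.891e-01 -5.000e-04] F [ 0.4  0.3 -0.2] w 0.999 g 0.0
d/row [-0.0002 -0.0025  0.1328]
w total [-0.002 -0.001 -0.004]
[318.0486739  151.73289185]
[317.90854796 188.21922522]
[317.95632612 254.60666511]
```

View pics/w1.png

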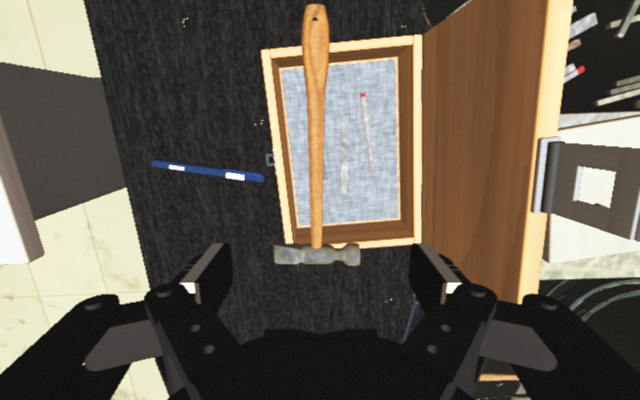

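Wrist view: the handle axis at u≈317 and the head at (317,254) match the projected estimates, so I can descend and grip.

>>> send_rows:
  rows:
    - {"x":0,"y":-0.003,"z":0.133,"wx":0,"wy":0,"wz":0,"hand":1}
    - {"x":0,"y":-0.003,"z":0.133,"wx":0,"wy":0,"wz":0,"hand":1}
    - {"x":0,"y":-0.003,"z":0.133,"wx":0,"wy":0,"wz":0,"hand":1}
    - {"x":0,"y":-0.003,"z":0.133,"wx":0,"wy":0,"wz":0,"hand":1}
    - {"x":0,"y":-0.003,"z":0.133,"wx":0,"wy":0,"wz":0,"hand":1}
    - {"x":0,"y":-0.003,"z":0.133,"wx":0,"wy":0,"wz":0,"hand":1}
    - {"x":0,"y":-0.003,"z":0.133,"wx":0,"wy":0,"wz":0,"hand":1}
    - {"x":0,"y":0,"z":0.133,"wx":0,"wy":0,"wz":0,"hand":1}
    - {"x":0,"y":0,"z":0,"wx":0,"wy":0,"wz":0,"hand":1}
    - {"x":0,"y":0,"z":0,"wx":0,"wy":0,"wz":0,"hand":1}

```text
time: 3.48
tool_pos: [0.5591, -0.0453, 0.0706]
tool_rot: [-0.001, 0.722, 0.692, -0.001]
contact_force: [0.0, -0.1, 0.5]
gripper_width: 1.005
grasp_force: 0.0
```

>>> send_rows:
  rows:
    - {"x":0,"y":0,"z":0,"wx":0,"wy":0,"wz":0,"hand":-1}
    - {"x":0,"y":0,"z":0,"wx":0,"wy":0,"wz":0,"hand":-1}
    - {"x":0,"y":0,"z":0,"wx":0,"wy":0,"wz":0,"hand":-1}
    - {"x":0,"y":0,"z":0,"wx":0,"wy":0,"wz":0,"hand":-1}
    - {"x":0,"y":0,"z":0,"wx":0,"wy":0,"wz":0,"hand":-1}
    - {"x":0,"y":0,"z":0,"wx":0,"wy":0,"wz":0,"hand":-1}
    - {"x":0,"y":0,"z":0,"wx":0,"wy":0,"wz":0,"hand":-1}
    - {"x":0,"y":0,"z":0,"wx":0,"wy":0,"wz":0,"hand":-1}
    - {"x":0,"y":0,"z":0,"wx":0,"wy":0,"wz":0,"hand":-1}
    - {"x":0,"y":0,"z":0,"wx":0,"wy":0,"wz":0,"hand":-1}

```text
time: 4.32
tool_pos: [0.561, -0.0467, 0.0725]
tool_rot: [0.0, 0.723, 0.691, 0.0]
contact_force: [-1.9, -0.2, 5.4]
gripper_width: 0.174
grasp_force: 58.9
```

>>> send_rows:
  rows:
    - {"x":0,"y":0,"z":-0.04,"wx":0,"wy":0,"wz":0,"hand":-1}
    - {"x":0,"y":0,"z":-0.06,"wx":0,"wy":0,"wz":0,"hand":-1}
    - {"x":0,"y":0,"z":-0.08,"wx":0,"wy":0,"wz":0,"hand":-1}
    - {"x":0,"y":0,"z":-0.1,"wx":0,"wy":0,"wz":0,"hand":-1}
    - {"x":0,"y":0,"z":-0.1,"wx":0,"wy":0,"wz":0,"hand":-1}
    - {"x":0,"y":0,"z":-0.1,"wx":0,"wy":0,"wz":0,"hand":-1}
    - {"x":0,"y":0,"z":-0.1,"wx":0,"wy":0,"wz":0,"hand":-1}
    - {"x":0,"y":0,"z":-0.08,"wx":0,"wy":0,"wz":0,"hand":-1}
    - {"x":0,"y":0,"z":-0.06,"wx":0,"wy":0,"wz":0,"hand":-1}
    - {"x":0,"y":0,"z":0,"wx":0,"wy":0,"wz":0,"hand":-1}

```text
time: 5.15
tool_pos: [0.5619, -0.0469, 0.1826]
tool_rot: [0.002, 0.723, 0.691, 0.001]
contact_force: [0.7, -0.5, -3.3]
gripper_width: 0.17
grasp_force: 58.9
```

```bash
python3 -c "
from h import *
go((.455,-.335,.18),0,10)"
```

```text
t 5.15 pos [ 0.5619 -0.0469  0.1826] q [0.0019 0.7228 0.6911 0.0013] F [ 0.7 -0.5 -3.3] w 0.170 g 58.9
d/row [-0.1951 -0.0626  0.0016]
w total [ 0.005 -0.004  1.943]
```

>>> send_rows:
  rows:
    - {"x":-0.1,"y":-0.032,"z":0,"wx":0,"wy":0,"wz":0,"hand":-1}
    - {"x":-0.2,"y":-0.064,"z":0,"wx":0,"wy":0,"wz":0,"hand":-1}
    - {"x":-0.22,"y":-0.071,"z":0,"wx":0,"wy":0,"wz":0,"hand":-1}
    - {"x":-0.22,"y":-0.071,"z":0,"wx":0,"wy":0,"wz":0,"hand":-1}
    - {"x":-0.22,"y":-0.071,"z":0,"wx":0,"wy":0,"wz":0,"hand":-1}
    - {"x":-0.22,"y":-0.071,"z":0,"wx":0,"wy":0,"wz":0,"hand":-1}
    - {"x":-0.22,"y":-0.071,"z":0,"wx":0,"wy":0,"wz":0,"hand":-1}
    - {"x":-0.22,"y":-0.071,"z":0,"wx":0,"wy":0,"wz":0,"hand":-1}
    - {"x":-0.22,"y":-0.071,"z":0,"wx":0,"wy":0,"wz":0,"hand":-1}
    - {"x":-0.11,"y":-0.036,"z":0,"wx":0,"wy":0,"wz":0.043,"hand":-1}

```text
time: 5.98
tool_pos: [0.4512, -0.3375, 0.1787]
tool_rot: [-0.0, 0.735, 0.678, -0.001]
contact_force: [0.8, -0.2, -3.2]
gripper_width: 0.172
grasp_force: 59.0
```

>>> send_rows:
  rows:
    - {"x":0,"y":0,"z":0,"wx":0,"wy":0,"wz":0.08,"hand":-1}
    - {"x":0,"y":0,"z":0,"wx":0,"wy":0,"wz":0.15,"hand":-1}
    - {"x":0,"y":0,"z":0,"wx":0,"wy":0,"wz":0.15,"hand":-1}
    - {"x":0,"y":0,"z":0,"wx":0,"wy":0,"wz":0.15,"hand":-1}
    - {"x":0,"y":0,"z":0,"wx":0,"wy":0,"wz":0.15,"hand":-1}
    - {"x":0,"y":0,"z":0,"wx":0,"wy":0,"wz":0.15,"hand":-1}
    - {"x":0,"y":0,"z":0,"wx":0,"wy":0,"wz":0.15,"hand":-1}
    - {"x":0,"y":0,"z":0,"wx":0,"wy":0,"wz":0.15,"hand":-1}
    - {"x":0,"y":0,"z":0,"wx":0,"wy":0,"wz":0.15,"hand":-1}
    - {"x":0,"y":0,"z":0,"wx":0,"wy":0,"wz":0.15,"hand":-1}

```text
time: 6.82
tool_pos: [0.4527, -0.3341, 0.1784]
tool_rot: [-0.001, 0.984, 0.181, -0.001]
contact_force: [-0.3, 0.3, -3.4]
gripper_width: 0.17
grasp_force: 58.9
```

>>> send_rows:
  rows:
    - {"x":0,"y":0,"z":0,"wx":0,"wy":0,"wz":0.15,"hand":-1}
    - {"x":0,"y":0,"z":0,"wx":0,"wy":0,"wz":0.15,"hand":-1}
    - {"x":0,"y":0,"z":0,"wx":0,"wy":0,"wz":0.12,"hand":-1}
    - {"x":0,"y":0,"z":0,"wx":0,"wy":0,"wz":0.05,"hand":-1}
    - {"x":0,"y":0,"z":0.08,"wx":0,"wy":0,"wz":0,"hand":-1}
    - {"x":0,"y":0,"z":0.1,"wx":0,"wy":0,"wz":0,"hand":-1}
    - {"x":0,"y":0,"z":0.12,"wx":0,"wy":0,"wz":0,"hand":-1}
    - {"x":0,"y":0,"z":0.12,"wx":0,"wy":0,"wz":0,"hand":-1}
    - {"x":0,"y":0,"z":0.1,"wx":0,"wy":0,"wz":0,"hand":-1}
    - {"x":0,"y":0,"z":0.08,"wx":0,"wy":0,"wz":0,"hand":-1}

```text
time: 7.65
tool_pos: [0.4519, -0.3333, 0.0863]
tool_rot: [-0.001, 1.0, 0.0, -0.002]
contact_force: [0.0, -0.2, -3.0]
gripper_width: 0.17
grasp_force: 58.9
```

```bash
python3 -c "
from h import *
import cv2
go((.455,-.335,.0),0,10)
t=grab_frame('top')[130:280,320:470];s=grab_frame('side')[170:330,230:480]
a=cv2.resize(t,None,fx=3,fy=3,interpolation=cv2.INTER_CUBIC)[:400,:380]
b=cv2.resize(s,None,fx=1.64,fy=2.5)
b=cv2.resize(s,None,fx=1.65,fy=1.65,interpolation=cv2.INTER_CUBIC);import numpy as np
o=np.zeros((400,800,3),np.uint8);o[:a.shape[0],:a.shape[1]]=a;b=b[:400,:418];o[:b.shape[0],380:380+b.shape[1]]=b;cv2.imwrite('pics/p2.png',o)"
```

```text
t 7.65 pos [ 0.4519 -0.3333  0.0863] q [-1.5e-03  1.0e+00  5.0e-04 -1.5e-03] F [ 0.  -0.2 -3. ] w 0.170 g 58.9
d/row [0.0023 0.0013 0.0575]
w total [-0.004  0.004  0.001]
```

View pics/p2.png

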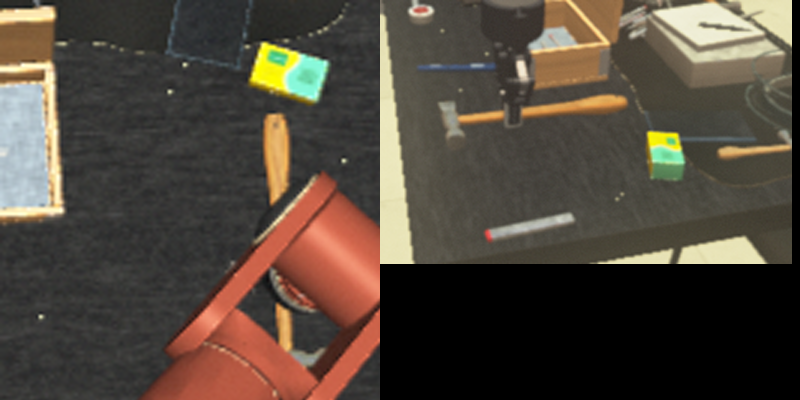

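The hammer is held level, with the head towards the robot and the butt about 35 mm from the carton. I'll lower it gently.

>>> send_rows:
  rows:
    - {"x":0,"y":0,"z":0.08,"wx":0,"wy":0,"wz":0,"hand":-1}
    - {"x":0,"y":0,"z":0.09,"wx":0,"wy":0,"wz":0,"hand":-1}
    - {"x":0,"y":0,"z":0.09,"wx":0,"wy":0,"wz":0,"hand":-1}
    - {"x":0,"y":0,"z":0.08,"wx":0,"wy":0,"wz":0,"hand":-1}
    - {"x":0,"y":0,"z":0.07,"wx":0,"wy":0,"wz":0,"hand":-1}
    - {"x":0,"y":0,"z":0.05,"wx":0,"wy":0,"wz":0,"hand":-1}
    - {"x":0,"y":0,"z":0.03,"wx":0,"wy":0,"wz":0,"hand":-1}
    - {"x":0,"y":0,"z":0.01,"wx":0,"wy":0,"wz":0,"hand":-1}
    - {"x":0,"y":0,"z":0,"wx":0,"wy":0,"wz":0,"hand":-1}
    - {"x":0,"y":0,"z":0,"wx":0,"wy":0,"wz":0,"hand":-1}

```text
time: 8.58
tool_pos: [0.4536, -0.335, 0.0153]
tool_rot: [0.0, 1.0, -0.0, 0.0]
contact_force: [-0.9, -1.2, -3.2]
gripper_width: 0.175
grasp_force: 59.0
```

>>> send_rows:
  rows:
    - {"x":0,"y":0,"z":0.008,"wx":0,"wy":0,"wz":0,"hand":-1}
    - {"x":0,"y":0,"z":0.008,"wx":0,"wy":0,"wz":0,"hand":-1}
    - {"x":0,"y":0,"z":0.008,"wx":0,"wy":0,"wz":0,"hand":-1}
    - {"x":0,"y":0,"z":0,"wx":0,"wy":0,"wz":0,"hand":-1}
    - {"x":0,"y":0,"z":0,"wx":0,"wy":0,"wz":0,"hand":-1}
    - {"x":0,"y":0,"z":0,"wx":0,"wy":0,"wz":0,"hand":-1}
    - {"x":0,"y":0,"z":0,"wx":0,"wy":0,"wz":0,"hand":-1}
    - {"x":0,"y":0,"z":0,"wx":0,"wy":0,"wz":0,"hand":-1}
    - {"x":0,"y":0,"z":0,"wx":0,"wy":0,"wz":0,"hand":-1}
    - {"x":0,"y":0,"z":0,"wx":0,"wy":0,"wz":0,"hand":-1}

```text
time: 9.42
tool_pos: [0.4532, -0.3346, 0.0111]
tool_rot: [0.0, 1.0, -0.0, 0.0]
contact_force: [0.4, 0.3, -3.7]
gripper_width: 0.174
grasp_force: 59.0
```

>>> send_rows:
  rows:
    - {"x":0,"y":0,"z":0.008,"wx":0,"wy":0,"wz":0,"hand":-1}
    - {"x":0,"y":0,"z":0.008,"wx":0,"wy":0,"wz":0,"hand":-1}
    - {"x":0,"y":0,"z":0.008,"wx":0,"wy":0,"wz":0,"hand":-1}
    - {"x":0,"y":0,"z":0.008,"wx":0,"wy":0,"wz":0,"hand":-1}
    - {"x":0,"y":0,"z":0.006,"wx":0,"wy":0,"wz":0,"hand":-1}
    - {"x":0,"y":0,"z":0.006,"wx":0,"wy":0,"wz":0,"hand":-1}
    - {"x":0,"y":0,"z":0,"wx":0,"wy":0,"wz":0,"hand":-1}
    - {"x":0,"y":0,"z":0,"wx":0,"wy":0,"wz":0,"hand":-1}
    - {"x":0,"y":0,"z":0,"wx":0,"wy":0,"wz":0,"hand":-1}
    - {"x":0,"y":0,"z":0,"wx":0,"wy":0,"wz":0,"hand":-1}

```text
time: 10.25
tool_pos: [0.4533, -0.3347, 0.0046]
tool_rot: [0.0, 1.0, -0.0, 0.0]
contact_force: [0.5, -0.1, -3.9]
gripper_width: 0.173
grasp_force: 59.0
```

>>> send_rows:
  rows:
    - {"x":0,"y":0,"z":0.006,"wx":0,"wy":0,"wz":0,"hand":-1}
    - {"x":0,"y":0,"z":0.006,"wx":0,"wy":0,"wz":0,"hand":-1}
    - {"x":0,"y":0,"z":0.004,"wx":0,"wy":0,"wz":0,"hand":-1}
    - {"x":0,"y":0,"z":0,"wx":0,"wy":0,"wz":0,"hand":-1}
    - {"x":0,"y":0,"z":0,"wx":0,"wy":0,"wz":0,"hand":-1}
    - {"x":0,"y":0,"z":0,"wx":0,"wy":0,"wz":0,"hand":-1}
    - {"x":0,"y":0,"z":0,"wx":0,"wy":0,"wz":0,"hand":-1}
    - {"x":0,"y":0,"z":0,"wx":0,"wy":0,"wz":0,"hand":-1}
    - {"x":0,"y":0,"z":0,"wx":0,"wy":0,"wz":0,"hand":-1}
    - {"x":0,"y":0,"z":0,"wx":0,"wy":0,"wz":0,"hand":-1}

```text
time: 11.08
tool_pos: [0.4533, -0.3348, 0.0026]
tool_rot: [0.0, 1.0, -0.0, 0.0]
contact_force: [-2.1, 2.5, 5.2]
gripper_width: 0.171
grasp_force: 60.0
```

The hammer is touching the bench, so I'll release it and rise.

>>> send_rows:
  rows:
    - {"x":0,"y":0,"z":0,"wx":0,"wy":0,"wz":0,"hand":1}
    - {"x":0,"y":0,"z":0,"wx":0,"wy":0,"wz":0,"hand":1}
    - {"x":0,"y":0,"z":0,"wx":0,"wy":0,"wz":0,"hand":1}
    - {"x":0,"y":0,"z":0,"wx":0,"wy":0,"wz":0,"hand":1}
    - {"x":0,"y":0,"z":0,"wx":0,"wy":0,"wz":0,"hand":1}
    - {"x":0,"y":0,"z":0,"wx":0,"wy":0,"wz":0,"hand":1}
    - {"x":0,"y":0,"z":-0.03,"wx":0,"wy":0,"wz":0,"hand":1}
    - {"x":0,"y":0,"z":-0.06,"wx":0,"wy":0,"wz":0,"hand":1}
    - {"x":0,"y":0,"z":-0.15,"wx":0,"wy":0,"wz":0,"hand":1}
    - {"x":0,"y":0,"z":-0.2,"wx":0,"wy":0,"wz":0,"hand":1}

```text
time: 11.92
tool_pos: [0.4517, -0.3332, 0.0669]
tool_rot: [-0.002, 1.0, -0.0, -0.002]
contact_force: [0.2, -1.0, 0.3]
gripper_width: 1.0
grasp_force: 0.0
```

>>> send_rows:
  rows:
    - {"x":0,"y":0,"z":-0.26,"wx":0,"wy":0,"wz":0,"hand":1}
    - {"x":0,"y":0,"z":-0.26,"wx":0,"wy":0,"wz":0,"hand":1}
    - {"x":0,"y":0,"z":-0.26,"wx":0,"wy":0,"wz":0,"hand":1}
    - {"x":0,"y":0,"z":-0.26,"wx":0,"wy":0,"wz":0,"hand":1}
    - {"x":0,"y":0,"z":-0.26,"wx":0,"wy":0,"wz":0,"hand":-1}
    - {"x":0,"y":0,"z":0,"wx":0,"wy":0,"wz":0,"hand":-1}
    - {"x":0,"y":0,"z":0,"wx":0,"wy":0,"wz":0,"hand":-1}
    - {"x":0,"y":0,"z":0,"wx":0,"wy":0,"wz":0,"hand":-1}
    - {"x":0,"y":0,"z":0,"wx":0,"wy":0,"wz":0,"hand":-1}
    - {"x":0,"y":0,"z":0,"wx":0,"wy":0,"wz":0,"hand":-1}

```text
time: 12.75
tool_pos: [0.4525, -0.3339, 0.2609]
tool_rot: [-0.001, 1.0, -0.0, -0.001]
contact_force: [-1.1, 0.5, 0.2]
gripper_width: 0.146
grasp_force: 0.0
```

```bash
python3 -c "
from h import *
import cv2
go((.75,-.1,.30),0,10)
t=grab_frame('top')[20:280,230:470];s=grab_frame('side')[100:330,230:480]
a=cv2.resize(t,None,fx=1.6,fy=1.6,interpolation=cv2.INTER_CUBIC)
b=cv2.resize(s,None,fx=1.65,fy=1.65,interpolation=cv2.INTER_CUBIC)
o=np.zeros((420,800,3),np.uint8);o[:a.shape[0],:a.shape[1]]=a;o[:b.shape[0],385:385+b.shape[1]]=b;cv2.imwrite('pics/p3.png',o)"
```

```text
t 12.75 pos [ 0.4525 -0.3339  0.2609] q [-1.3e-03  1.0e+00 -1.0e-04 -1.3e-03] F [-1.1  0.5  0.2] w 0.146 g 0.0
d/row [ 0.1983 -0.156  -0.0262]
w total [-0.003  0.003 -0.   ]
```

View pics/p3.png

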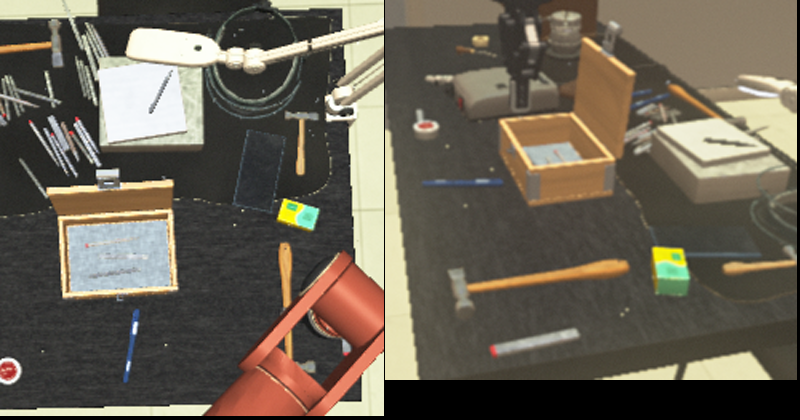

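The hammer lies flat on the bench in top crop column ~287, clear of the carton, and the lid is still upright. Next I'll go over and behind the lid's right-hand corner with the fingers shut.

```bash
python3 -c "
from h import *
go((.76,-.09,.30),0,11)
h=np.array([.669,.07])
ph=np.radians(np.linspace(90,0,21));r=.125
X=h[0]-r*np.cos(ph)+.012*np.sin(ph)+.011;Z=h[1]+r*np.sin(ph)+.012*np.cos(ph)
print(X.round(3),Z.round(3));print((np.diff(X)/.15).round(3));print((-np.diff(Z)/.15).round(3))
# lamp head triangulation
A=[];b=[]
for n,u,v in[('top',340,48),('side',470,153)]:
  c=calibration(n);P=c['camera_matrix']@np.c_[c['R'],c['t']]
  A+= [u*P[2]-P[0],v*P[2]-P[1]]
A=np.array(A);print(np.linalg.lstsq(A[:,:3],-A[:,3],rcond=None)[0])
"
```

```text
t 12.85 pos [ 0.4527 -0.3341  0.2613] q [-1.1e-03  1.0e+00 -1.0e-04 -1.1e-03] F [-0.4  0.4 -0.4] w 0.005 g 0.0
d/row [ 0.1862 -0.148  -0.0236]
w total [-0.003  0.003 -0.   ]
[0.692 0.682 0.672 0.662 0.653 0.643 0.634 0.625 0.616 0.608 0.6   0.593
 0.586 0.58  0.574 0.569 0.565 0.561 0.558 0.556 0.555] [0.195 0.196 0.195 0.194 0.193 0.19  0.187 0.183 0.178 0.173 0.167 0.16
 0.153 0.146 0.137 0.129 0.12  0.111 0.101 0.092 0.082]
[-0.066 -0.066 -0.065 -0.065 -0.064 -0.062 -0.06  -0.058 -0.055 -0.052
 -0.049 -0.045 -0.042 -0.037 -0.033 -0.029 -0.024 -0.019 -0.014 -0.009]
[-0.004  0.001  0.007  0.012  0.017  0.022  0.026  0.031  0.036  0.04
  0.044  0.047  0.051  0.054  0.057  0.059  0.061  0.063  0.064  0.065]
[ 0.94332075 -0.13928887  0.18107943]
```

>>> send_rows:
  rows:
    - {"x":0.186,"y":-0.148,"z":-0.052,"wx":0,"wy":0,"wz":0,"hand":-1}
    - {"x":0.186,"y":-0.148,"z":-0.052,"wx":0,"wy":0,"wz":0,"hand":-1}
    - {"x":0.186,"y":-0.148,"z":-0.052,"wx":0,"wy":0,"wz":0,"hand":-1}
    - {"x":0.186,"y":-0.148,"z":-0.052,"wx":0,"wy":0,"wz":0,"hand":-1}
    - {"x":0.186,"y":-0.148,"z":-0.052,"wx":0,"wy":0,"wz":0,"hand":-1}
    - {"x":0.186,"y":-0.148,"z":0,"wx":0,"wy":0,"wz":0,"hand":-1}
    - {"x":0.186,"y":-0.148,"z":0,"wx":0,"wy":0,"wz":0,"hand":-1}
    - {"x":0.186,"y":-0.148,"z":0,"wx":0,"wy":0,"wz":0,"hand":-1}
    - {"x":0.186,"y":-0.148,"z":0,"wx":0,"wy":0,"wz":0,"hand":-1}
    - {"x":0.186,"y":-0.148,"z":0,"wx":0,"wy":0,"wz":0,"hand":-1}

```text
time: 13.68
tool_pos: [0.7332, -0.1112, 0.3007]
tool_rot: [-0.0, 1.0, -0.0, -0.001]
contact_force: [-0.3, 0.4, 0.7]
gripper_width: -0.003
grasp_force: 0.0
```

>>> send_rows:
  rows:
    - {"x":0.186,"y":-0.148,"z":0,"wx":0,"wy":0,"wz":0,"hand":-1}
    - {"x":0,"y":0,"z":0.1,"wx":0,"wy":0,"wz":0,"hand":-1}
    - {"x":0,"y":0,"z":0.15,"wx":0,"wy":0,"wz":0,"hand":-1}
    - {"x":0,"y":0,"z":0.15,"wx":0,"wy":0,"wz":0,"hand":-1}
    - {"x":0,"y":0,"z":0.15,"wx":0,"wy":0,"wz":0,"hand":-1}
    - {"x":0,"y":0,"z":0.1,"wx":0,"wy":0,"wz":0,"hand":-1}
    - {"x":0,"y":0,"z":0.05,"wx":0,"wy":0,"wz":0,"hand":-1}
    - {"x":0,"y":0,"z":0,"wx":0,"wy":0,"wz":0,"hand":-1}
    - {"x":0,"y":0,"z":0,"wx":0,"wy":0,"wz":0,"hand":-1}
    - {"x":0,"y":0,"z":0,"wx":0,"wy":0,"wz":0,"hand":-1}

```text
time: 14.52
tool_pos: [0.761, -0.0908, 0.1993]
tool_rot: [0.0, 1.0, -0.0, 0.001]
contact_force: [0.9, -0.4, 0.3]
gripper_width: 0.001
grasp_force: 0.0
```

>>> send_rows:
  rows:
    - {"x":-0.08,"y":0,"z":0,"wx":0,"wy":0,"wz":0,"hand":-1}
    - {"x":-0.08,"y":0,"z":0,"wx":0,"wy":0,"wz":0,"hand":-1}
    - {"x":-0.06,"y":0,"z":0,"wx":0,"wy":0,"wz":0,"hand":-1}
    - {"x":-0.04,"y":0,"z":0,"wx":0,"wy":0,"wz":0,"hand":-1}
    - {"x":-0.04,"y":0,"z":0,"wx":0,"wy":0,"wz":0,"hand":-1}
    - {"x":-0.04,"y":0,"z":0,"wx":0,"wy":0,"wz":0,"hand":-1}
    - {"x":-0.04,"y":0,"z":0,"wx":0,"wy":0,"wz":0,"hand":-1}
    - {"x":-0.03,"y":0,"z":0,"wx":0,"wy":0,"wz":0,"hand":-1}
    - {"x":-0.03,"y":0,"z":0,"wx":0,"wy":0,"wz":0,"hand":-1}
    - {"x":-0.02,"y":0,"z":0,"wx":0,"wy":0,"wz":0,"hand":-1}

```text
time: 15.35
tool_pos: [0.6916, -0.0907, 0.1982]
tool_rot: [0.0, 1.0, -0.0, 0.001]
contact_force: [2.0, -0.3, 2.9]
gripper_width: 0.001
grasp_force: 1.4
```

>>> send_rows:
  rows:
    - {"x":-0.066,"y":0,"z":-0.004,"wx":0,"wy":0,"wz":0,"hand":-1}
    - {"x":-0.066,"y":0,"z":0.001,"wx":0,"wy":0,"wz":0,"hand":-1}
    - {"x":-0.065,"y":0,"z":0.007,"wx":0,"wy":0,"wz":0,"hand":-1}
    - {"x":-0.065,"y":0,"z":0.012,"wx":0,"wy":0,"wz":0,"hand":-1}
    - {"x":-0.064,"y":0,"z":0.017,"wx":0,"wy":0,"wz":0,"hand":-1}
    - {"x":-0.062,"y":0,"z":0.022,"wx":0,"wy":0,"wz":0,"hand":-1}
    - {"x":-0.06,"y":0,"z":0.026,"wx":0,"wy":0,"wz":0,"hand":-1}
    - {"x":-0.058,"y":0,"z":0.031,"wx":0,"wy":0,"wz":0,"hand":-1}
    - {"x":-0.055,"y":0,"z":0.036,"wx":0,"wy":0,"wz":0,"hand":-1}
    - {"x":-0.052,"y":0,"z":0.04,"wx":0,"wy":0,"wz":0,"hand":-1}

```text
time: 16.18
tool_pos: [0.5986, -0.0906, 0.1688]
tool_rot: [0.0, 1.0, -0.0, 0.0]
contact_force: [1.1, -1.3, 1.7]
gripper_width: 0.0
grasp_force: 0.7
```

>>> send_rows:
  rows:
    - {"x":-0.049,"y":0,"z":0.044,"wx":0,"wy":0,"wz":0,"hand":-1}
    - {"x":-0.045,"y":0,"z":0.047,"wx":0,"wy":0,"wz":0,"hand":-1}
    - {"x":-0.042,"y":0,"z":0.051,"wx":0,"wy":0,"wz":0,"hand":-1}
    - {"x":-0.037,"y":0,"z":0.054,"wx":0,"wy":0,"wz":0,"hand":-1}
    - {"x":-0.033,"y":0,"z":0.057,"wx":0,"wy":0,"wz":0,"hand":-1}
    - {"x":-0.029,"y":0,"z":0.059,"wx":0,"wy":0,"wz":0,"hand":-1}
    - {"x":-0.024,"y":0,"z":0.061,"wx":0,"wy":0,"wz":0,"hand":-1}
    - {"x":-0.019,"y":0,"z":0.063,"wx":0,"wy":0,"wz":0,"hand":-1}
    - {"x":-0.014,"y":0,"z":0.05,"wx":0,"wy":0,"wz":0,"hand":-1}
    - {"x":0,"y":0,"z":0,"wx":0,"wy":0,"wz":0,"hand":-1}

```text
time: 17.02
tool_pos: [0.5535, -0.0898, 0.0932]
tool_rot: [-0.001, 1.0, -0.0, -0.002]
contact_force: [-0.1, -0.2, -0.5]
gripper_width: 0.003
grasp_force: 0.0
```

>>> send_rows:
  rows:
    - {"x":0,"y":0,"z":0.015,"wx":0,"wy":0,"wz":0,"hand":-1}
    - {"x":0,"y":0,"z":0.015,"wx":0,"wy":0,"wz":0,"hand":-1}
    - {"x":0,"y":0,"z":0.015,"wx":0,"wy":0,"wz":0,"hand":-1}
    - {"x":0,"y":0,"z":0.015,"wx":0,"wy":0,"wz":0,"hand":-1}
    - {"x":0,"y":0,"z":0.01,"wx":0,"wy":0,"wz":0,"hand":-1}
    - {"x":0,"y":0,"z":0.01,"wx":0,"wy":0,"wz":0,"hand":-1}
    - {"x":0,"y":0,"z":0.008,"wx":0,"wy":0,"wz":0,"hand":-1}
    - {"x":0,"y":0,"z":0,"wx":0,"wy":0,"wz":0,"hand":-1}
    - {"x":0,"y":0,"z":0,"wx":0,"wy":0,"wz":0,"hand":-1}
    - {"x":0,"y":0,"z":0,"wx":0,"wy":0,"wz":0,"hand":-1}

```text
time: 17.85
tool_pos: [0.5555, -0.0904, 0.0828]
tool_rot: [-0.0, 1.0, -0.0, 0.0]
contact_force: [-0.2, 1.2, 0.9]
gripper_width: -0.001
grasp_force: 0.0
```

>>> send_rows:
  rows:
    - {"x":0,"y":0,"z":0.008,"wx":0,"wy":0,"wz":0,"hand":-1}
    - {"x":0,"y":0,"z":0.008,"wx":0,"wy":0,"wz":0,"hand":-1}
    - {"x":0,"y":0,"z":0.008,"wx":0,"wy":0,"wz":0,"hand":-1}
    - {"x":0,"y":0,"z":0,"wx":0,"wy":0,"wz":0,"hand":-1}
    - {"x":0,"y":0,"z":0,"wx":0,"wy":0,"wz":0,"hand":-1}
    - {"x":0,"y":0,"z":0,"wx":0,"wy":0,"wz":0,"hand":-1}
    - {"x":0,"y":0,"z":0,"wx":0,"wy":0,"wz":0,"hand":-1}
    - {"x":0,"y":0,"z":0,"wx":0,"wy":0,"wz":0,"hand":-1}
    - {"x":0,"y":0,"z":0,"wx":0,"wy":0,"wz":0,"hand":-1}
    - {"x":0,"y":0,"z":0,"wx":0,"wy":0,"wz":0,"hand":-1}

```text
time: 18.68
tool_pos: [0.5557, -0.0905, 0.0819]
tool_rot: [0.0, 1.0, 0.0, -0.0]
contact_force: [-6.7, 1.4, 13.9]
gripper_width: 0.002
grasp_force: 6.7
```

```bash
python3 -c "
from h import *
import cv2
go((.555,-.09,.20),0,10)
t=grab_frame('top')[130:220,250:350];s=grab_frame('side')[130:230,280:390]
a=cv2.resize(t,None,fx=4,fy=4,interpolation=cv2.INTER_CUBIC)
b=cv2.resize(s,None,fx=3.6,fy=3.6,interpolation=cv2.INTER_CUBIC)
o=np.zeros((400,800,3),np.uint8);o[:a.shape[0],:a.shape[1]]=a;o[:b.shape[0],400:400+b.shape[1]]=b;cv2.imwrite('pics/p4.png',o)"
```

```text
t 18.68 pos [ 0.5557 -0.0905  0.0819] q [ 1.e-04  1.e+00  0.e+00 -2.e-04] F [-6.7  1.4 13.9] w 0.002 g 6.7
d/row [-0.0005 -0.0003 -0.0787]
w total [0. 0. 0.]
```

View pics/p4.png

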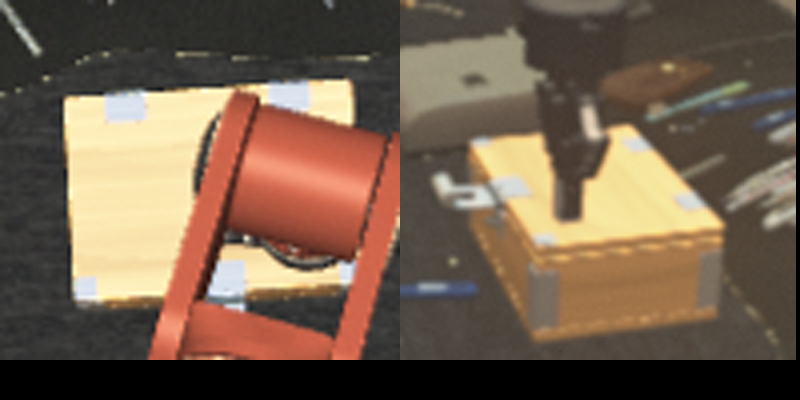

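The lid is down flat, with TCP z of 0.082 matching the lid's top. The hasp sticks out to the front with its lip near side-crop (442,188).

>>> send_rows:
  rows:
    - {"x":0,"y":0,"z":-0.06,"wx":0,"wy":0,"wz":0,"hand":-1}
    - {"x":0,"y":0,"z":-0.15,"wx":0,"wy":0,"wz":0,"hand":-1}
    - {"x":0,"y":0,"z":-0.19,"wx":0,"wy":0,"wz":0,"hand":-1}
    - {"x":-0.1,"y":-0.08,"z":0,"wx":0,"wy":0,"wz":0,"hand":-1}
    - {"x":-0.12,"y":-0.1,"z":0,"wx":0,"wy":0,"wz":0,"hand":-1}
    - {"x":-0.12,"y":-0.1,"z":0,"wx":0,"wy":0,"wz":0,"hand":-1}
    - {"x":-0.12,"y":-0.1,"z":0,"wx":0,"wy":0,"wz":0,"hand":-1}
    - {"x":-0.1,"y":-0.07,"z":0,"wx":0,"wy":0,"wz":0,"hand":-1}
    - {"x":0,"y":0,"z":0,"wx":0,"wy":0,"wz":0,"hand":-1}
    - {"x":0,"y":0,"z":0,"wx":0,"wy":0,"wz":0,"hand":-1}

```text
time: 19.62
tool_pos: [0.4714, -0.0227, 0.1394]
tool_rot: [0.0, 1.0, 0.0, 0.001]
contact_force: [0.5, 0.0, 1.6]
gripper_width: 0.003
grasp_force: 0.0
```

```bash
python3 -c "
from h import *
go((.471,-.023,.055),0,10)
for a in (1.5,1.8,2.1,2.4):
  s,c=np.sin(a),np.cos(a)
  for y in(-.041,-.005):
    p=w2px('side',(.511-.04*s-.0065*c,y,.076-.04*c+.0065*s));print(a,400+(p[0]-280)*3.6,(p[1]-130)*3.6)
"
```

```text
t 19.62 pos [ 0.4714 -0.0227  0.1394] q [2.e-04 1.e+00 4.e-04 6.e-04] F [0.5 0.  1.6] w 0.003 g 0.0
d/row [-0.0003  0.0002  0.0563]
w total [ 0.001 -0.002  0.001]
1.5 444.48017880899414 203.6291220191763
1.5 436.1981724032702 185.07200178347338
1.8 447.9649405118107 189.70382662819011
1.8 439.54574975333196 171.4709168910235
2.1 455.7148549868241 176.92095454604095
2.1 447.04400410134446 159.0048936863378
2.4 467.04041862446655 166.49289201782773
2.4 458.0259577175744 148.85444587294475
```

The hasp is at about 1.65 rad, so the lip is under the finger. I'll push it down.

>>> send_rows:
  rows:
    - {"x":0,"y":0,"z":0.08,"wx":0,"wy":0,"wz":0,"hand":-1}
    - {"x":0,"y":0,"z":0.08,"wx":0,"wy":0,"wz":0,"hand":-1}
    - {"x":0,"y":0,"z":0.08,"wx":0,"wy":0,"wz":0,"hand":-1}
    - {"x":0,"y":0,"z":0.05,"wx":0,"wy":0,"wz":0,"hand":-1}
    - {"x":0,"y":0,"z":0.05,"wx":0,"wy":0,"wz":0,"hand":-1}
    - {"x":0,"y":0,"z":0.05,"wx":0,"wy":0,"wz":0,"hand":-1}
    - {"x":0,"y":0,"z":0.05,"wx":0,"wy":0,"wz":0,"hand":-1}
    - {"x":0,"y":0,"z":0.05,"wx":0,"wy":0,"wz":0,"hand":-1}
    - {"x":0,"y":0,"z":0.04,"wx":0,"wy":0,"wz":0,"hand":-1}
    - {"x":0,"y":0,"z":0.03,"wx":0,"wy":0,"wz":0,"hand":-1}

```text
time: 20.45
tool_pos: [0.4722, -0.023, 0.0551]
tool_rot: [0.0, 1.0, -0.0, 0.001]
contact_force: [0.7, 1.2, 2.8]
gripper_width: -0.004
grasp_force: 0.9
```

>>> send_rows:
  rows:
    - {"x":0,"y":0,"z":0,"wx":0,"wy":0,"wz":0,"hand":-1}
    - {"x":-0.06,"y":0,"z":-0.03,"wx":0,"wy":0,"wz":0,"hand":-1}
    - {"x":-0.1,"y":0,"z":0,"wx":0,"wy":0,"wz":0,"hand":-1}
    - {"x":-0.1,"y":0,"z":0,"wx":0,"wy":0,"wz":0,"hand":-1}
    - {"x":0,"y":0,"z":0.06,"wx":0,"wy":0,"wz":0,"hand":-1}
    - {"x":0,"y":0,"z":0.08,"wx":0,"wy":0,"wz":0,"hand":-1}
    - {"x":0,"y":0,"z":0.04,"wx":0,"wy":0,"wz":0,"hand":-1}
    - {"x":0,"y":0,"z":0,"wx":0,"wy":0,"wz":0,"hand":-1}
    - {"x":0,"y":0,"z":0,"wx":0,"wy":0,"wz":0,"hand":-1}
    - {"x":0,"y":0,"z":0,"wx":0,"wy":0,"wz":0,"hand":-1}

```text
time: 21.28
tool_pos: [0.4329, -0.0229, 0.0329]
tool_rot: [0.0, 1.0, -0.0, 0.0]
contact_force: [0.4, 0.1, -0.4]
gripper_width: 0.0
grasp_force: 0.0
```

>>> send_rows:
  rows:
    - {"x":0.06,"y":0,"z":0,"wx":0,"wy":0,"wz":0,"hand":-1}
    - {"x":0.06,"y":0,"z":0,"wx":0,"wy":0,"wz":0,"hand":-1}
    - {"x":0.05,"y":0,"z":0,"wx":0,"wy":0,"wz":0,"hand":-1}
    - {"x":0.04,"y":0,"z":0,"wx":0,"wy":0,"wz":0,"hand":-1}
    - {"x":0.04,"y":0,"z":0,"wx":0,"wy":0,"wz":0,"hand":-1}
    - {"x":0.04,"y":0,"z":0,"wx":0,"wy":0,"wz":0,"hand":-1}
    - {"x":0.03,"y":0,"z":0,"wx":0,"wy":0,"wz":0,"hand":-1}
    - {"x":0.02,"y":0,"z":0,"wx":0,"wy":0,"wz":0,"hand":-1}
    - {"x":0,"y":0,"z":0,"wx":0,"wy":0,"wz":0,"hand":-1}
    - {"x":0,"y":0,"z":0,"wx":0,"wy":0,"wz":0,"hand":-1}

```text
time: 22.12
tool_pos: [0.484, -0.0229, 0.0331]
tool_rot: [0.0, 1.0, -0.0, 0.001]
contact_force: [-0.7, -0.1, -1.2]
gripper_width: -0.003
grasp_force: 0.4
```

>>> send_rows:
  rows:
    - {"x":0.008,"y":0,"z":0,"wx":0,"wy":0,"wz":0,"hand":-1}
    - {"x":0.008,"y":0,"z":0,"wx":0,"wy":0,"wz":0,"hand":-1}
    - {"x":0,"y":0,"z":0,"wx":0,"wy":0,"wz":0,"hand":-1}
    - {"x":0,"y":0,"z":0,"wx":0,"wy":0,"wz":0,"hand":-1}
    - {"x":0,"y":0,"z":0,"wx":0,"wy":0,"wz":0,"hand":-1}
    - {"x":0,"y":0,"z":0,"wx":0,"wy":0,"wz":0,"hand":-1}
    - {"x":0,"y":0,"z":0,"wx":0,"wy":0,"wz":0,"hand":-1}
    - {"x":0,"y":0,"z":0,"wx":0,"wy":0,"wz":0,"hand":-1}
    - {"x":0,"y":0,"z":0,"wx":0,"wy":0,"wz":0,"hand":-1}
    - {"x":0,"y":0,"z":0,"wx":0,"wy":0,"wz":0,"hand":-1}

```text
time: 22.95
tool_pos: [0.4859, -0.0229, 0.0328]
tool_rot: [0.0, 1.0, -0.0, 0.0]
contact_force: [-0.9, -0.2, -0.5]
gripper_width: 0.001
grasp_force: 0.5
```

Not yet at a hard stop, so I'll press on in small steps.

>>> send_rows:
  rows:
    - {"x":0.01,"y":0,"z":0,"wx":0,"wy":0,"wz":0,"hand":-1}
    - {"x":0.01,"y":0,"z":0,"wx":0,"wy":0,"wz":0,"hand":-1}
    - {"x":0,"y":0,"z":0,"wx":0,"wy":0,"wz":0,"hand":-1}
    - {"x":0,"y":0,"z":0,"wx":0,"wy":0,"wz":0,"hand":-1}
    - {"x":0,"y":0,"z":0,"wx":0,"wy":0,"wz":0,"hand":-1}
    - {"x":0,"y":0,"z":0,"wx":0,"wy":0,"wz":0,"hand":-1}
    - {"x":0,"y":0,"z":0,"wx":0,"wy":0,"wz":0,"hand":-1}
    - {"x":0,"y":0,"z":0,"wx":0,"wy":0,"wz":0,"hand":-1}
    - {"x":0,"y":0,"z":0,"wx":0,"wy":0,"wz":0,"hand":-1}
    - {"x":0,"y":0,"z":0,"wx":0,"wy":0,"wz":0,"hand":-1}

```text
time: 23.78
tool_pos: [0.4867, -0.0228, 0.0315]
tool_rot: [-0.0, 1.0, 0.0, -0.003]
contact_force: [-5.8, -0.2, -1.1]
gripper_width: -0.003
grasp_force: 2.8
```

>>> send_rows:
  rows:
    - {"x":0.01,"y":0,"z":0,"wx":0,"wy":0,"wz":0,"hand":-1}
    - {"x":0,"y":0,"z":0,"wx":0,"wy":0,"wz":0,"hand":-1}
    - {"x":0,"y":0,"z":0,"wx":0,"wy":0,"wz":0,"hand":-1}
    - {"x":0,"y":0,"z":0,"wx":0,"wy":0,"wz":0,"hand":-1}
    - {"x":0,"y":0,"z":0,"wx":0,"wy":0,"wz":0,"hand":-1}
    - {"x":0,"y":0,"z":0,"wx":0,"wy":0,"wz":0,"hand":-1}
    - {"x":0,"y":0,"z":0,"wx":0,"wy":0,"wz":0,"hand":-1}
    - {"x":0,"y":0,"z":0,"wx":0,"wy":0,"wz":0,"hand":-1}
    - {"x":0,"y":0,"z":0,"wx":0,"wy":0,"wz":0,"hand":-1}
    - {"x":0,"y":0,"z":0,"wx":0,"wy":0,"wz":0,"hand":-1}

```text
time: 24.62
tool_pos: [0.487, -0.0228, 0.0307]
tool_rot: [-0.0, 1.0, 0.0, -0.004]
contact_force: [-8.0, -1.0, -1.6]
gripper_width: 0.004
grasp_force: 3.9
```

It stopped hard at x=0.487, where 0.4865 was expected. I'll back off and check.

>>> send_rows:
  rows:
    - {"x":-0.05,"y":0,"z":0,"wx":0,"wy":0,"wz":0,"hand":-1}
    - {"x":-0.15,"y":0,"z":0,"wx":0,"wy":0,"wz":0,"hand":-1}
    - {"x":-0.15,"y":0,"z":0,"wx":0,"wy":0,"wz":0,"hand":-1}
    - {"x":0,"y":0,"z":-0.25,"wx":0,"wy":0,"wz":0,"hand":-1}
    - {"x":0,"y":0,"z":-0.25,"wx":0,"wy":0,"wz":0,"hand":-1}
    - {"x":0,"y":-0.25,"z":-0.1,"wx":0,"wy":0,"wz":0,"hand":-1}
    - {"x":0,"y":-0.25,"z":-0.1,"wx":0,"wy":0,"wz":0,"hand":-1}
    - {"x":0,"y":-0.25,"z":-0.1,"wx":0,"wy":0,"wz":0,"hand":-1}
    - {"x":0,"y":-0.25,"z":-0.1,"wx":0,"wy":0,"wz":0,"hand":-1}
    - {"x":0,"y":-0.25,"z":0,"wx":0,"wy":0,"wz":0,"hand":-1}

```text
time: 25.45
tool_pos: [0.4404, 0.167, 0.1728]
tool_rot: [-0.001, 1.0, -0.0, 0.005]
contact_force: [0.5, -0.7, 0.6]
gripper_width: -0.001
grasp_force: 0.0
```

```bash
python3 -c "
from h import *
import cv2
t=grab_frame('top')[140:260,250:450];s=grab_frame('side')[140:220,270:380]
a=cv2.resize(t,None,fx=2,fy=2,interpolation=cv2.INTER_CUBIC)
b=cv2.resize(s,None,fx=3.6,fy=3.6,interpolation=cv2.INTER_CUBIC)
o=np.zeros((300,800,3),np.uint8);o[:a.shape[0],:a.shape[1]]=a;o[:b.shape[0],400:400+b.shape[1]]=b;cv2.imwrite('pics/p5.png',o)"
```

```text
(no output)
```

View pics/p5.png

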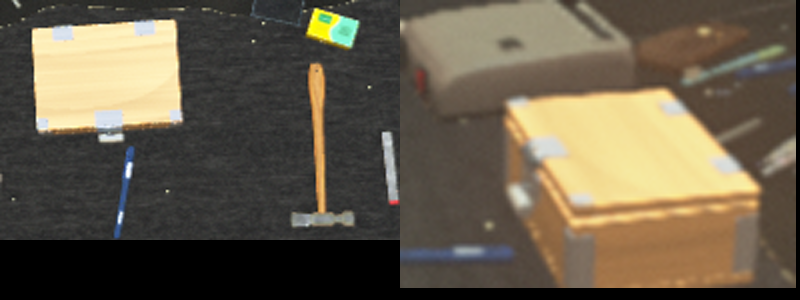

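The lid looks shut and the hasp hangs at the front, with its lip near side-crop (520,196). Here is a numeric check against the projected model.

```bash
python3 -c "
from h import *
z=lambda X:(lambda p:(400+(p[0]-270)*3.6,(p[1]-140)*3.6))(w2px('side',X))
c,s=np.cos(.033),np.sin(.033)
for dz in(0,.0075):
  for y in(-.105,.105): x=-.075;print('lid front top',dz,y,z((.592+c*x-s*y,-.020+s*x+c*y,.082+dz)))
print('rear R',z((.592+c*.075+s*.105,-.02+s*.075-c*.105,.082)))
for a in(0,.12,.3):
  print('lip',a,z((.511-.04*np.sin(a)-.0065*np.cos(a),-.0227,.076-.04*np.cos(a)+.0065*np.sin(a))))
"
```

```text
lid front top 0 -0.105 (np.float64(568.8566345026986), np.float64(207.8407573502774))
lid front top 0 0.105 (np.float64(502.55672680052), np.float64(101.95654242967728))
lid front top 0.0075 -0.105 (np.float64(569.0652284986403), np.float64(198.74172589932942))
lid front top 0.0075 0.105 (np.float64(502.53927906039235), np.float64(93.96358097082327))
rear R (np.float64(757.0110567651187), np.float64(186.85229521406936))
lip 0 (np.float64(517.5639517291556), np.float64(203.0346881838525))
lip 0.12 (np.float64(511.8911230964238), np.float64(202.4025513632826))
lip 0.3 (np.float64(503.73880431230947), np.float64(200.27112399422097))
```

Both match the shut positions: the lid corner fits an angle of about 0, and so does the lip. I'll hand it in.

```bash
python3 -c "
from plant import job_done
print(job_done())"
```

```text
the job is handed in; nothing more can be done
None
```

The job is handed in at about 25 s: the hammer lies flat and released on the free bench to the right of the case, the lid is shut, and the hasp is home over the staple, as confirmed by the last camera images and contact forces. The judge gave no verdict.

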